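# Turn over the pan of the pantry scale

### The job

The bench scale's square metal pan lies with its smooth face up; turn the pan over so that its rimmed, tray-like face is up, and seat it again fully home on the scale's three pins, with its handle at the same end of the scale as before. Set it down, never drop it or let it fall over, leave the groceries beside the scale where they are, and let go of the pan.

Things in the scene. Friction and masses are not known exactly. Their poses are not given: they have to be found in the camera images.
- scale: Low bench scale, fixed: white housing 190 (x) x 180 (y) mm, deck 45 mm above the table, a grey console 36 mm high along its +y side (out to y = 148 mm). Origin on the table under the housing's centre, z up. Three posts, 22 mm across, stand on the deck; on their flat shoulders, 65 mm above the table, rests the pan. Each carries a domed pin 8 mm tall, 10 mm across, tapering to 5 mm at its top.
- seat (a point): On the scale, 69 mm above the table over the housing's centre: where the pan's origin lies when fully seated. Axes as scale.
- handle_place (a point): On the scale, 120 mm from seat towards -x of the scale: where the middle of the pan's handle bar lies when the pan is seated, either face up.
- single_pin (a point): Top of the single pin at the scale's far end (+x), at (50, 0, 73) mm in the scale's frame. Axes as scale.
- pin_pair (a point): Midpoint between the tops of the two pins at the scale's handle end (-x), at (-50, 0, 73) mm in the scale's frame; these pins stand at y = +50 and -50 mm.
- pan: Loose reversible aluminium pan: plate 150 x 150 x 8 mm, 0.4 to 0.63 kg, origin at its centre, mid thickness. z points out of the smooth face (up at the start); the other face has a rim 12 mm high, 5 mm wide along all edges. Through holes 13 mm wide at (x, y) = (-50, 50), (-50, -50), (50, 0) mm fit the pins after a half turn about x, not end for end: then it stands 8 mm too high. Starts seated, axes as the scale.
- pan_handle (a point): Middle of the pan's handle: a round bar 10 mm thick along y, at (-120, 0, 0) mm in the pan's frame (mid plane), axes as the pan. Two round arms at y = +-50 mm join it to the plate; 90 mm is clear between them, 40 mm between bar and plate. The bar turns between two fingers: held at about 12 N the pan swings down and hangs, and the bar rolls down some 8 mm per quarter turn.
- oil_bottle: Bystander: amber bottle, 68 mm in diameter, 200 mm tall, origin under its foot. Leave alone.
- bean_can: Bystander: can, 74 mm in diameter, 110 mm tall, origin under its foot. Leave alone.
- carton: Bystander: cardboard carton 120 x 160 x 90 mm, origin under its centre. Leave alone.
Things that resemble listed ones, but are neither listed nor needed, are in the scene too. There is more than one size of the pan; the job needs the larger.

How it is judged:
By the outcome, as a careful person would: the job done as asked, in the order asked, and still so for the second after the job is handed in, with the robot touching nothing.
It also fails if it takes over 64 s, if anything falls off the work surface, if the arm or the gripper's body presses on something with over 40 N, if the wrist force passes 120 N, or if a joint passes its speed limit or range.

### The arm

A 7-joint arm with a two-finger parallel gripper is mounted at the origin on the work surface. World frame = base frame: x ahead of the robot, y to its left, z up, the work surface at z = 0. Lengths are in m, angles in rad, forces in N, time in s.
With the tool pointing down it reaches from about 0.4 to 0.85 m from the base axis. Payload 4.4 kg.
Tool frame: the origin (TCP) lies at the very end of the fingers, on their centre line; the grasp point (between the pads) lies behind it (manip.tcp_to_grasp is the z of the grasp point in the tool frame, in m); z points along the fingers, y is the line along which they close (so a half turn about z gives the same grasp; the last joint's range is limited). The gripper opens to 94 mm and grips with 3 to 60 N. Pads are 16 mm wide; open, the fingers measure 119 mm over their backs; the gripper's body (75 mm by 177 mm) begins 78 mm behind the grasp point.
Start: joints at [-1.245, 0.628, 0.038, 1.517, -0.027, 0.996, -0.02], TCP at [0.248, 0.601, 0.205] pointing down, gripper open.
Joint ranges: [-3.06, 3.06], [-0.37, 2.12], [-1.25, 1.32], [0.18, 2.47], [-1.1, 4.24], [0.23, 1.98], [-2.94, 2.94]. Speed limits (rad/s): [2.57, 2.57, 3.14, 3.14, 3.14, 3.14, 3.14].

### API

Orientations are given as a rotation vector (axis times angle).
In Python, from station import status, vision, manip gives the robot as it stands. The module is installed in compiled form; this text tells all that it offers.
- The arm moves only by the tool jog_arm, never from a script. Its argument "increments" is a list of rows, each an object with "translation": the shift along the tool's x, y, z in mm, a list of three; "turn": the turn, a rotation vector about the tool's x, y, z in rad, a list of three; "hand": the closure, from 0 (fully open) to 1 (shut). In form: [{"translation": [dx, dy, dz], "turn": [rx, ry, rz], "hand": hand}, ...]. A call has 1 to 12 rows; each row shifts and turns the commanded pose from where the row before left it, along the tool's axes as they then stand; what a row does not reach is not made up. A row lasts 1/12 s, in which the tool goes at most 41.7 mm and 7.16 degrees, less where a joint would pass 70% of its speed; a pose out of reach is approached as far as the arm can. A call is refused whole if a number of a shift passes 41.7 or a number of a turn 0.125, either way. A call with a gripper value outside its range is refused whole. The fingers move at their own pace and stop on an object; "newtons" is the grip in N (left out, the last holds). Time passes only in rows, so rows that do not move let the fingers close. It gives the time, the measured TCP pose, the force, the opening and the grip force at its end, in the units of the state.
- status.get_obs(): the state, without advancing time (a new reading comes with each control period).
- vision.grab_frame(name): name is "scene" or "top" or "wrist"; returns the picture (480x640x3 uint8, red, green, blue); there is no depth.
- vision.camera_info(name): a dict with "fx", "fy", "cx", "cy" (pixels), "T" (4x4, takes a point from camera to world coordinates). Camera axes: x right, y down, z forward; pixel columns grow to the right and rows downward; lengths in m; the calibration is good to about 2 mm. A picture is of the moment at which its call begins: read the wrist's pose just before it. camera_info takes no time and is no camera call; for the wrist camera it gives the pose at the moment of the call.
- manip.finish_job(): hands the job in; it is judged then, once.
The state is a dict: "t": time; "joint_positions": joint angles; "joint_vel": joint speeds; "joint_torque": joint torques, N m; "tcp_pos": TCP position; "orientation": TCP orientation; "wrist_force": force on the tool from outside, world axes, zero at the start; "torque": the same for the moment, N m; "opening": finger opening in m; "finger_force": force on a finger pad.
Only numpy, scipy, OpenCV 4.12 (cv2) and the standard library are available. Lean on these libraries where they do the work, as an engineer would, in place of code of your own. Each camera call takes 0.05 s, during which the arm holds its last target. There are 200 camera calls.

## Working session

There is one attempt and no reset: what is moved stays moved. The work goes in short steps, Python scripts to look and compute and a tool call to move; the robot and the scene stay as the last step left them, time stands still between calls to the robot, and variables do not carry over. Pictures are saved under pics/ and viewed, at most 10 in all, crops included, and the job is handed in when it is done.

Besides the shell and the picture viewer there is one more tool, called after "Emit:" in YAML: its name, and indented under it one key for each argument. jog_arm: Moves the arm, as the interface text tells. Its arguments: {"type":"object","properties":{"increments":{"type":"array","items":{"type":"object","properties":{"translation":{"type":"array","items":{"type":"number"}},"turn":{"type":"array","items":{"type":"number"}},"hand":{"type":"number"}}}},"newtons":{"type":"number"}},"required":["increments"]}

```bash
mkdir -p pics; python3 - <<'E'
from station import status, vision, manip
import cv2
print(status.get_obs(), manip.tcp_to_grasp)
for n in("scene","top"):
    cv2.imwrite(f"pics/{n}0.png",vision.grab_frame(n)[:,:,::-1]); print(n,vision.camera_info(n))
E
```

```text
{'t': 0.0, 'joint_positions': array([-1.24479707,  0.62928826,  0.03842793,  1.51832843, -0.02703003,
        0.9963017 , -0.02002398]), 'joint_vel': array([-6.25365362e-04,  4.99348362e-04, -1.00483407e-03, -1.46895741e-03,
        1.70585088e-03, -6.53553026e-05, -8.91513284e-04]), 'joint_torque': array([-5.05681037e-04, -5.49726033e+01,  1.14291709e+00, -1.86638117e+01,
       -5.23626641e-02,  2.38399330e-02,  1.58065068e-04]), 'tcp_pos': array([0.24791317, 0.60016694, 0.20460402]), 'orientation': array([-6.11479912e-01, -3.08113529e+00,  2.78244363e-03]), 'wrist_force': array([ 0.58796991, -0.3666743 ,  0.75042969]), 'torque': array([ 0.00700137, -0.00107843, -0.00925157]), 'finger_force': 0.0, 'opening': 0.094188018477063} -0.0188
scene {'fx': 440.25364600195184, 'fy': 440.25364600195184, 'cx': 326.01627520180233, 'cy': 243.92524645945264, 'T': array([[-0.30582329,  0.71563194, -0.62796739,  1.28951589],
       [ 0.95196612,  0.21927511, -0.21372629,  0.24685094],
       [-0.01525174, -0.66316616, -0.7483168 ,  0.8721097 ],
       [ 0.        ,  0.        ,  0.        ,  1.        ]])}
top {'fx': 484.9834210195505, 'fy': 484.9834210195505, 'cx': 323.6205349336186, 'cy': 236.06909779184392, 'T': array([[ 1.68817000e-02, -9.94493529e-01,  1.03429341e-01,
         4.92422730e-01],
       [-9.99856383e-01, -1.69453440e-02,  2.63373906e-04,
         7.18346358e-03],
       [ 1.49072211e-03, -1.03418933e-01, -9.94636769e-01,
         1.38537224e+00],
       [ 0.00000000e+00,  0.00000000e+00,  0.00000000e+00,
         1.00000000e+00]])}
```

View pics/top0.png

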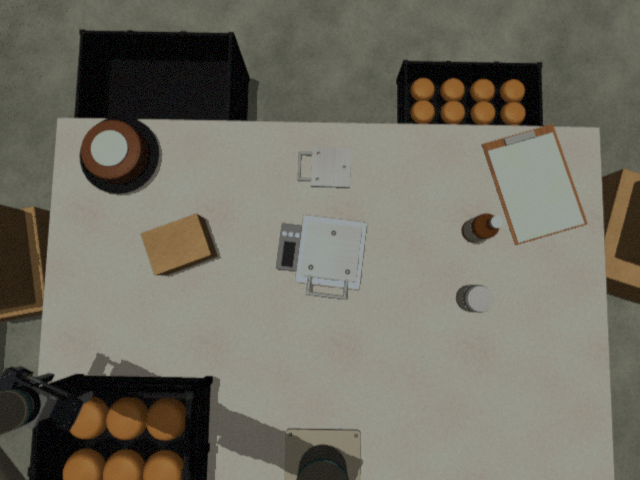

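View pics/scene0.png

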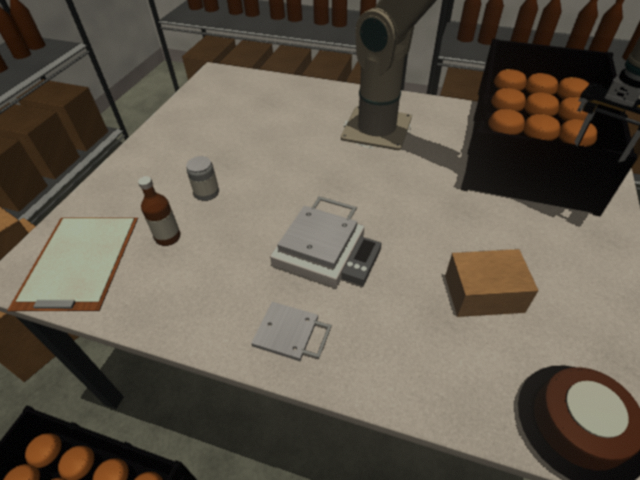

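The top view shows the scale around (332,252), with the pan holes near (334,233), (311,267) and (348,272). The handle bar is near (327,295), towards the robot, and the console is on the left. The small decoy pan is at (330,168). The scene view shows the same layout, with the bottle, can and carton well clear.

```bash
cat > h.py <<'E'
import numpy as np, cv2
from scipy.spatial.transform import Rotation as R
from station import status, vision, manip
def ray(ci,u,v,z):
    T=ci["T"]; d=T[:3,:3]@np.array([(u-ci["cx"])/ci["fx"],(v-ci["cy"])/ci["fy"],1])
    o=T[:3,3]; return o+d*(z-o[2])/d[2]
def dark(g,box,r=9):
    "dark small blobs (holes) in a crop via blackhat; returns centroids"
    x0,y0,x1,y1=box; c=g[y0:y1,x0:x1]
    b=cv2.morphologyEx(c,cv2.MORPH_BLACKHAT,cv2.getStructuringElement(cv2.MORPH_ELLIPSE,(r,r)))
    n,l,s,ce=cv2.connectedComponentsWithStats((b>25).astype(np.uint8))
    out=[]
    for i in range(1,n):
        ys,xs=np.where(l==i); w=b[ys,xs].astype(float)
        out.append((x0+(xs*w).sum()/w.sum(),y0+(ys*w).sum()/w.sum(),s[i,4]))
    return out
E
python3 - <<'E'
from h import *
im=cv2.imread("pics/top0.png"); g=cv2.cvtColor(im,cv2.COLOR_BGR2GRAY); ci=vision.camera_info("top")
for p in dark(g,(295,210,370,305)): print(np.round(p,1),np.round(ray(ci,p[0],p[1],.073),4))
im2=cv2.imread("pics/scene0.png"); g2=cv2.cvtColor(im2,cv2.COLOR_BGR2GRAY); c2=vision.camera_info("scene")
for p in dark(g2,(270,190,370,270)): print('s',np.round(p,1),np.round(ray(c2,p[0],p[1],.073),4))
a=cv2.resize(im[205:305,270:375],None,fx=5,fy=5,interpolation=cv2.INTER_CUBIC)
cv2.imwrite("pics/crop1.png",a)
E
```

```text
[299.8 231.6  35. ] [0.64   0.0726 0.073 ]
[366.  229.8   6. ] [ 0.6482 -0.1076  0.073 ]
[295. 228.   1.] [0.6497 0.0859 0.073 ]
[333.2 232.6  23. ] [ 0.6389 -0.0184  0.073 ]
[361.  235.5   2. ] [ 0.6322 -0.0941  0.073 ]
[365.  237.6   4. ] [ 0.6268 -0.1051  0.073 ]
[295.  243.6   4. ] [0.6071 0.0849 0.073 ]
[364.  248.1   7. ] [ 0.5978 -0.1026  0.073 ]
[296.  259.1  63. ] [0.565  0.0813 0.073 ]
[363.  255.1   5. ] [ 0.5788 -0.1     0.073 ]
[358. 259.   1.] [ 0.5681 -0.0866  0.073 ]
[358.  262.1   3. ] [ 0.5597 -0.0867  0.073 ]
[362.  263.1   5. ] [ 0.5571 -0.0975  0.073 ]
[310.4 266.8  26. ] [0.5448 0.0419 0.073 ]
[347.1 271.4  25. ] [ 0.5341 -0.0575  0.073 ]
[360.6 276.6  14. ] [ 0.5206 -0.0942  0.073 ]
[295. 275.   1.] [0.522 0.083 0.073]
[310.4 284.5  68. ] [0.4972 0.0409 0.073 ]
[318. 278.   1.] [0.515  0.0208 0.073 ]
[332. 279.   1.] [ 0.5129 -0.017   0.073 ]
[344.8 290.6  89. ] [ 0.4824 -0.0519  0.073 ]
[301. 283.   1.] [0.5008 0.0663 0.073 ]
[306.7 283.7   3. ] [0.4993 0.051  0.073 ]
[319.6 285.1  10. ] [0.4961 0.016  0.073 ]
[325. 286.   1.] [0.4938 0.0015 0.073 ]
[330.2 286
[... 408 characters left out ...]
703 -0.0271  0.073 ]
[323.3 296.3   9. ] [0.4663 0.0056 0.073 ]
[330.6 297.2   9. ] [ 0.4643 -0.0141  0.073 ]
s [336.6 205.3 190. ] [0.4817 0.0038 0.073 ]
s [308.  213.9  15. ] [ 0.534  -0.0576  0.073 ]
s [344.2 224.7  16. ] [0.5438 0.0426 0.073 ]
s [316.5 253.9 515. ] [0.6558 0.0067 0.073 ]
s [361.8 233.4  28. ] [0.5598 0.0926 0.073 ]
s [364. 240.   1.] [0.5796 0.1034 0.073 ]
s [309.1 246.4  17. ] [ 0.6384 -0.0181  0.073 ]
s [271.9 259.1   8. ] [ 0.7019 -0.0888  0.073 ]
s [351.  265.9  93. ] [0.6667 0.0949 0.073 ]
s [355. 258.   1.] [0.6411 0.0975 0.073 ]
s [271. 265.   1.] [ 0.7191 -0.084   0.073 ]
s [301.8 268.4  22. ] [ 0.7075 -0.0118  0.073 ]
s [368.1 268.3   9. ] [0.6619 0.1344 0.073 ]
```

View pics/crop1.png

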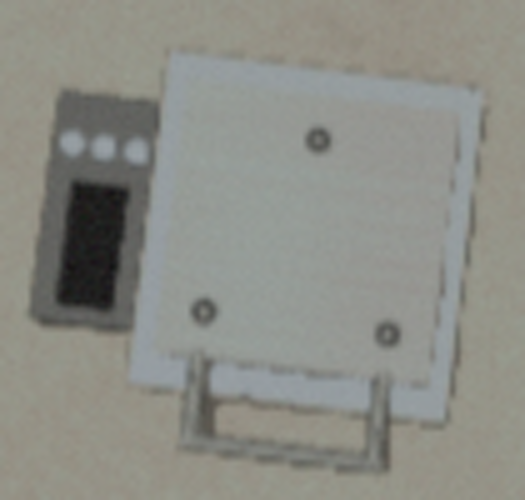

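The holes found in both views agree to within 1 mm. That puts the scale centre at about (0.589, -0.013), yaw about -0.104, and the handle at about (0.470, 0.000). Now planning the approach.

```bash
cat >> h.py <<'E'
from scipy.optimize import fsolve
C=np.array([.589,-.013]); YAW=-.104
def plan(P,Rt,n,P0=None,R0=None):
    "constant body increments over n rows from measured (or given) pose to target"
    o=status.get_obs()
    p0=o["tcp_pos"] if P0 is None else P0; r0=R.from_rotvec(o["orientation"]) if R0 is None else R0
    rv=(r0.inv()*Rt).as_rotvec()/n; S=sum((r0*R.from_rotvec(rv*k)).as_matrix() for k in range(n))
    t=np.linalg.solve(S,np.array(P)-p0)*1000
    print("n",n,"t",np.round(t,2),"turn",np.round(rv,4)); return t,rv
def down(yaw): # tool y at world yaw, z down
    y=np.array([np.cos(yaw),np.sin(yaw),0]); z=np.array([0,0,-1.]); return R.from_matrix(np.c_[np.cross(y,z),y,z])
def S2W(x,y,z): c,s=np.cos(YAW),np.sin(YAW); return np.array([C[0]+c*x-s*y,C[1]+s*x+c*y,z])
def st():
    o=status.get_obs(); print("t %.2f"%o["t"],"p",np.round(o["tcp_pos"],4),"rv",np.round(o["orientation"],3),"q",np.round(o["joint_positions"],2),"F",np.round(o["wrist_force"],1),"op %.4f ff %.1f"%(o["opening"],o["finger_force"]))
    return o
E
python3 - <<'E'
from h import *
plan(S2W(-.12,0,.17),down(YAW),24)
E
```

```text
n 24 t [-27.97  -5.98   1.46] turn [-0.0001  0.      0.0535]
```

Emit:
jog_arm:
  increments:
    - {"translation":[-28,-6,1.5],"turn":[0,0,0.0535],"hand":0.6}
    - {"translation":[-28,-6,1.5],"turn":[0,0,0.0535],"hand":0.745}
    - {"translation":[-28,-6,1.5],"turn":[0,0,0.0535],"hand":0.745}
    - {"translation":[-28,-6,1.5],"turn":[0,0,0.0535],"hand":0.745}
    - {"translation":[-28,-6,1.5],"turn":[0,0,0.0535],"hand":0.745}
    - {"translation":[-28,-6,1.5],"turn":[0,0,0.0535],"hand":0.745}
    - {"translation":[-28,-6,1.5],"turn":[0,0,0.0535],"hand":0.745}
    - {"translation":[-28,-6,1.5],"turn":[0,0,0.0535],"hand":0.745}
    - {"translation":[-28,-6,1.5],"turn":[0,0,0.0535],"hand":0.745}
    - {"translation":[-28,-6,1.5],"turn":[0,0,0.0535],"hand":0.745}
    - {"translation":[-28,-6,1.5],"turn":[0,0,0.0535],"hand":0.745}
    - {"translation":[-28,-6,1.5],"turn":[0,0,0.0535],"hand":0.745}

```text
t: 1.1
tcp_pos: [0.4594, 0.3353, 0.1871]
orientation: [-1.556, -2.729, 0.001]
wrist_force: [0.1, -0.0, 0.1]
opening: 0.024
finger_force: 0.0
```

Emit:
jog_arm:
  increments:
    - {"translation":[-28,-6,1.5],"turn":[0,0,0.0535],"hand":0.745}
    - {"translation":[-28,-6,1.5],"turn":[0,0,0.0535],"hand":0.745}
    - {"translation":[-28,-6,1.5],"turn":[0,0,0.0535],"hand":0.745}
    - {"translation":[-28,-6,1.5],"turn":[0,0,0.0535],"hand":0.745}
    - {"translation":[-28,-6,1.5],"turn":[0,0,0.0535],"hand":0.745}
    - {"translation":[-28,-6,1.5],"turn":[0,0,0.0535],"hand":0.745}
    - {"translation":[-28,-6,1.5],"turn":[0,0,0.0535],"hand":0.745}
    - {"translation":[-28,-6,1.5],"turn":[0,0,0.0535],"hand":0.745}
    - {"translation":[-28,-6,1.5],"turn":[0,0,0.0535],"hand":0.745}
    - {"translation":[-28,-6,1.5],"turn":[0,0,0.0535],"hand":0.745}
    - {"translation":[-28,-6,1.5],"turn":[0,0,0.0535],"hand":0.745}
    - {"translation":[-28,-6,1.5],"turn":[0,0,0.0535],"hand":0.745}

```text
t: 2.1
tcp_pos: [0.4693, -0.0022, 0.1693]
orientation: [2.338, 2.099, -0.0]
wrist_force: [0.8, 0.3, 0.1]
opening: 0.0239
finger_force: 0.0
```

```bash
python3 - <<'E'
from h import *
cv2.imwrite("pics/w1.png",vision.grab_frame("wrist")[:,:,::-1]); ci=vision.camera_info("wrist"); print(np.round(ci["T"],3), ci["fx"],ci["cx"],ci["cy"])
st(); plan(S2W(-.12,0,.17),down(YAW),1)
E
```

```text
[[ 0.993 -0.113 -0.035  0.478]
 [-0.118 -0.955 -0.272  0.07 ]
 [-0.002  0.274 -0.962  0.348]
 [ 0.     0.     0.     1.   ]] 375.18522495132976 321.8807396052376 241.94572422900768
t 2.15 p [ 0.467  -0.0085  0.1693] rv [ 2.347  2.086 -0.006] q [-0.32  0.45  0.39  2.06 -0.26  0.68  0.12] F [-3.1 -4.   0.2] op 0.0240 ff 0.0
n 1 t [ 8.25  1.72 -0.77] turn [-0.0015  0.004  -0.0134]
```

View pics/w1.png

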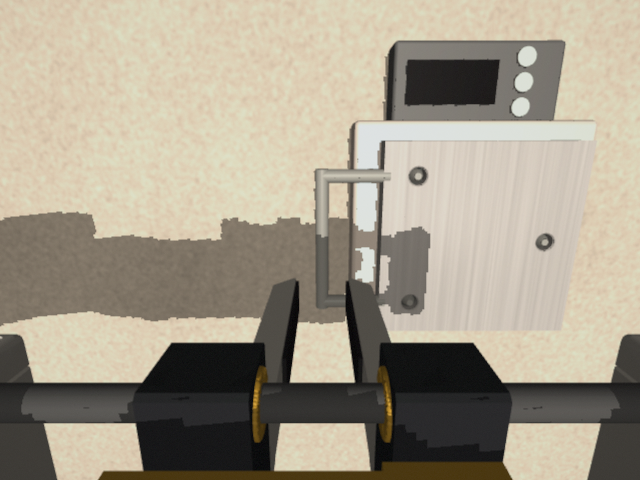

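The wrist view shows the handle bar at u≈321, v 175–302, and holes at (418,176), (409,301) and (544,241). The bar lies between the fingers. The arm was still settling, so I'll let it settle and measure from here.

Emit:
jog_arm:
  increments:
    - {"translation":[0,0,0],"turn":[0,0,0],"hand":0.745}
    - {"translation":[0,0,0],"turn":[0,0,0],"hand":0.745}
    - {"translation":[0,0,0],"turn":[0,0,0],"hand":0.745}

```text
t: 2.4
tcp_pos: [0.4699, 0.0005, 0.1694]
orientation: [-2.332, -2.104, -0.001]
wrist_force: [0.1, 0.7, -0.6]
opening: 0.0234
finger_force: 0.0
```

```bash
python3 - <<'E'
from h import *
ci=vision.camera_info("wrist"); im=vision.grab_frame("wrist"); cv2.imwrite("pics/w2.png",im[:,:,::-1]); st()
g=cv2.cvtColor(im,cv2.COLOR_RGB2GRAY)
for p in dark(g,(385,140,590,330),25):
    if p[2]>60: print(np.round(p,1),np.round(ray(ci,p[0],p[1],.073),4))
print(g[200:232:6,305:340])
plan(S2W(-.12,0,.17),down(YAW),1)
E
```

```text
t 2.45 p [0.4699 0.0006 0.1694] rv [-2.332e+00 -2.105e+00 -1.000e-03] q [-0.33  0.45  0.38  2.05 -0.26  0.68  0.12] F [-0.   0.2  0.1] op 0.0241 ff 0.0
[417.4 180.  318. ] [0.5454 0.0408 0.073 ]
[543.2 246.  273. ] [ 0.6391 -0.0193  0.073 ]
[408.3 305.3 174. ] [ 0.5346 -0.0581  0.073 ]
[[212 214 216 217 218 217 216 216 217 158 105 127 146 156 168 176 186 184
  176 167 158 143 123 147 194 208 212 213 212 211 208 210 211 213 213]
 [212 213 212 211 209 206 204 203 204 165 119 126 146 158 167 176 185 183
  175 166 157 144 121 181 212 212 211 210 211 209 209 211 213 214 211]
 [216 216 218 216 213 211 210 213 189 150 119 126 145 158 166 175 184 182
  174 166 156 143 120 181 211 213 215 216 217 219 219 216 214 212 213]
 [217 217 218 217 216 216 215 212 210 153 102 125 148 159 167 175 184 183
  174 165 158 141 118 148 168 168 166 164 162 162 165 170 170 142 120]
 [123 121 120 120 122 121 123 123 123 107 103 125 147 159 168 175 183 180
  173 166 156 141 125 119 119 119 118 121 121 121 121 124 122 122 120]
 [121 120 117 115 116 117 119 121 123 122 113 125 146 159 167 174 181 180
  172 164 155 141 122 121 125 124 125 121 118 115 113 113 116 116 115]]
n 1 t [-1.18 -0.17 -0.63] turn [-0.     -0.0007  0.0017]
```

Emit:
jog_arm:
  increments:
    - {"translation":[-1,0,20],"turn":[0,0,0],"hand":0.745}
    - {"translation":[0,0,25],"turn":[0,0,0],"hand":0.745}
    - {"translation":[0,0,25],"turn":[0,0,0],"hand":0.745}
    - {"translation":[0,0,20],"turn":[0,0,0],"hand":0.745}
    - {"translation":[0,0,15],"turn":[0,0,0],"hand":0.745}
    - {"translation":[0,0,10],"turn":[0,0,0],"hand":0.745}
    - {"translation":[0,0,9],"turn":[0,0,0],"hand":0.745}
    - {"translation":[0,0,0],"turn":[0,0,0],"hand":0.745}
    - {"translation":[0,0,0],"turn":[0,0,0],"hand":1}
    - {"translation":[0,0,0],"turn":[0,0,0],"hand":1}
    - {"translation":[0,0,0],"turn":[0,0,0],"hand":1}
    - {"translation":[0,0,0],"turn":[0,0,0],"hand":1}
  newtons: 60

```text
t: 3.45
tcp_pos: [0.4698, -0.0016, 0.046]
orientation: [2.334, 2.102, 0.001]
wrist_force: [0.0, 1.2, 0.4]
opening: 0.0083
finger_force: 60.0
```

```bash
python3 - <<'E'
from h import *
st()
E
```

```text
t 3.45 p [ 0.4698 -0.0016  0.046 ] rv [2.334e+00 2.102e+00 1.000e-03] q [-0.21  0.66  0.23  2.15 -0.4   0.37  0.24] F [0.  1.2 0.4] op 0.0083 ff 60.0
```

Emit:
jog_arm:
  increments:
    - {"translation":[0,0,-5],"turn":[0,0,0],"hand":1}
    - {"translation":[0,0,-10],"turn":[0,0,0],"hand":1}
    - {"translation":[0,0,-15],"turn":[0,0,0],"hand":1}
    - {"translation":[0,0,-20],"turn":[0,0,0],"hand":1}
    - {"translation":[0,0,-25],"turn":[0,0,0],"hand":1}
    - {"translation":[0,0,-25],"turn":[0,0,0],"hand":1}
    - {"translation":[0,0,-25],"turn":[0,0,0],"hand":1}
    - {"translation":[0,0,-25],"turn":[0,0,0],"hand":1}
    - {"translation":[0,0,-20],"turn":[0,0,0],"hand":1}
    - {"translation":[0,0,-15],"turn":[0,0,0],"hand":1}
    - {"translation":[0,0,-5],"turn":[0,0,0],"hand":1}
    - {"translation":[0,0,0],"turn":[0,0,0],"hand":1}

```text
t: 4.45
tcp_pos: [0.4697, -0.0018, 0.2364]
orientation: [2.334, 2.101, 0.003]
wrist_force: [0.3, -0.0, -4.9]
opening: 0.0087
finger_force: 60.0
```

```bash
python3 - <<'E'
from h import *
st(); cv2.imwrite("pics/s2.png",cv2.resize(vision.grab_frame("scene")[120:330,200:440,::-1],None,fx=2.5,fy=2.5,interpolation=cv2.INTER_CUBIC))
E
```

```text
t 4.45 p [ 0.4697 -0.0018  0.2364] rv [2.334 2.101 0.003] q [-0.38  0.36  0.44  1.97 -0.2   0.85  0.06] F [ 0.3 -0.  -4.9] op 0.0087 ff 60.0
```

View pics/s2.png

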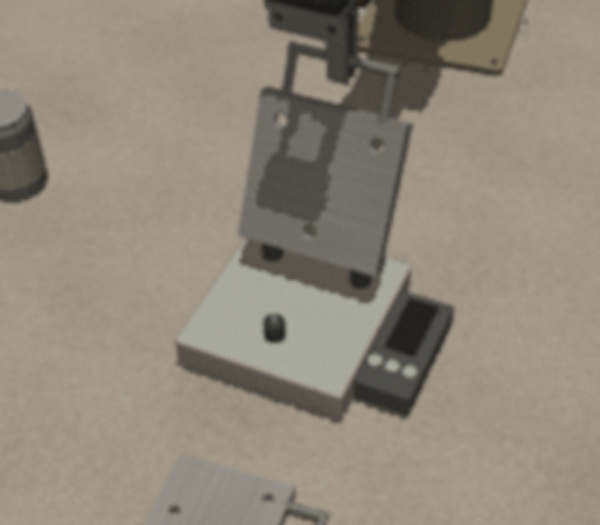

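The pan hangs clear and is drooping steeply from the bar, with its smooth face towards +x. I'll lift a little more, loosen the grip so it hangs, and start the half turn.

Emit:
jog_arm:
  increments:
    - {"translation":[0,8,-15],"turn":[0,0,0],"hand":1}
    - {"translation":[0,10,-20],"turn":[0,0,0],"hand":1}
    - {"translation":[0,10,-20],"turn":[0,0,0],"hand":1}
    - {"translation":[0,8,-10],"turn":[0,0,0],"hand":1}
    - {"translation":[0,0,0],"turn":[0,0,-0.03],"hand":1}
    - {"translation":[0,0,0],"turn":[0,0,-0.06],"hand":1}
    - {"translation":[0,0,0],"turn":[0,0,-0.09],"hand":1}
    - {"translation":[0,0,0],"turn":[0,0,-0.12],"hand":1}
    - {"translation":[0,0,0],"turn":[0,0,-0.12],"hand":1}
    - {"translation":[0,0,0],"turn":[0,0,-0.12],"hand":1}
    - {"translation":[0,0,0],"turn":[0,0,-0.12],"hand":1}
    - {"translation":[0,0,0],"turn":[0,0,-0.12],"hand":1}
  newtons: 15

```text
t: 5.5
tcp_pos: [0.5044, -0.0056, 0.2986]
orientation: [-1.351, -2.833, 0.002]
wrist_force: [-0.4, 0.2, -4.7]
opening: 0.0095
finger_force: 15.0
```

Emit:
jog_arm:
  increments:
    - {"translation":[0,0,0],"turn":[0,0,-0.12],"hand":1}
    - {"translation":[0,0,0],"turn":[0,0,-0.12],"hand":1}
    - {"translation":[0,0,0],"turn":[0,0,-0.12],"hand":1}
    - {"translation":[0,0,0],"turn":[0,0,-0.12],"hand":1}
    - {"translation":[0,0,0],"turn":[0,0,-0.12],"hand":1}
    - {"translation":[0,0,0],"turn":[0,0,-0.12],"hand":1}
    - {"translation":[0,0,0],"turn":[0,0,-0.12],"hand":1}
    - {"translation":[0,0,0],"turn":[0,0,-0.12],"hand":1}
    - {"translation":[0,0,0],"turn":[0,0,-0.12],"hand":1}
    - {"translation":[0,0,0],"turn":[0,0,-0.12],"hand":1}
    - {"translation":[0,0,0],"turn":[0,0,-0.12],"hand":1}
    - {"translation":[0,0,0],"turn":[0,0,-0.08],"hand":1}

```text
t: 6.5
tcp_pos: [0.5043, -0.0057, 0.2986]
orientation: [0.791, -3.037, -0.002]
wrist_force: [-0.2, -0.4, -4.6]
opening: 0.0095
finger_force: 15.0
```

```bash
python3 - <<'E'
from h import *
o=st(); m=R.from_rotvec(o["orientation"]).as_matrix(); print("yaw",np.arctan2(m[1,1],m[0,1]),"z",m[:,2])
E
```

```text
t 6.50 p [ 0.5043 -0.0057  0.2986] rv [ 7.910e-01 -3.037e+00 -2.000e-03] q [-0.03  0.32 -0.02  1.78  0.01  1.05  2.03] F [-0.2 -0.4 -4.6] op 0.0095 ff 15.0
yaw 2.0804199156958196 z [-3.27366410e-03  3.72828070e-04 -9.99994572e-01]
```

```bash
python3 - <<'E'
from h import *
plan(S2W(.07,0,.2986),down(np.pi+YAW),10)
E
```

```text
n 10 t [ -8.23 -13.84  -0.03] turn [ 0.0003 -0.0002 -0.0957]
```

Emit:
jog_arm:
  increments:
    - {"translation":[-8.2,-13.8,0],"turn":[0,0,-0.0957],"hand":1}
    - {"translation":[-8.2,-13.8,0],"turn":[0,0,-0.0957],"hand":1}
    - {"translation":[-8.2,-13.8,0],"turn":[0,0,-0.0957],"hand":1}
    - {"translation":[-8.2,-13.8,0],"turn":[0,0,-0.0957],"hand":1}
    - {"translation":[-8.2,-13.8,0],"turn":[0,0,-0.0957],"hand":1}
    - {"translation":[-8.2,-13.8,0],"turn":[0,0,-0.0957],"hand":1}
    - {"translation":[-8.2,-13.8,0],"turn":[0,0,-0.0957],"hand":1}
    - {"translation":[-8.2,-13.8,0],"turn":[0,0,-0.0957],"hand":1}
    - {"translation":[-8.2,-13.8,0],"turn":[0,0,-0.0957],"hand":1}
    - {"translation":[-8.2,-13.8,0],"turn":[0,0,-0.0957],"hand":1}
    - {"translation":[0,0,0],"turn":[0,0,0],"hand":1}
    - {"translation":[0,0,0],"turn":[0,0,0],"hand":1}

```text
t: 7.5
tcp_pos: [0.6586, -0.0207, 0.2979]
orientation: [2.094, -2.34, -0.005]
wrist_force: [0.2, -0.4, -5.1]
opening: 0.0094
finger_force: 15.0
```

```bash
python3 - <<'E'
from h import *
o=st(); m=R.from_rotvec(o["orientation"]).as_matrix(); print("yaw",np.arctan2(m[1,1],m[0,1]),"z",m[:,2],np.round(o["torque"],3))
plan(S2W(.07,0,.2986),down(np.pi+YAW),1)
im=vision.grab_frame("scene")[:,:,::-1]; cv2.imwrite("pics/s3f.png",im)
cv2.imwrite("pics/s3.png",cv2.resize(im[90:310,220:420],None,fx=2.6,fy=2.6,interpolation=cv2.INTER_CUBIC))
E
```

```text
t 7.50 p [ 0.6586 -0.0207  0.2979] rv [ 2.094 -2.34  -0.005] q [ 0.13  0.58 -0.25  1.35  0.14  1.23  2.9 ] F [ 0.2 -0.4 -5.1] op 0.0094 ff 15.0
yaw 3.030550404975481 z [-0.00352612  0.00138226 -0.99999283] [0.173 0.049 0.003]
n 1 t [-0.45 -0.02 -0.71] turn [ 0.0037  0.001  -0.007 ]
```

View pics/s3.png

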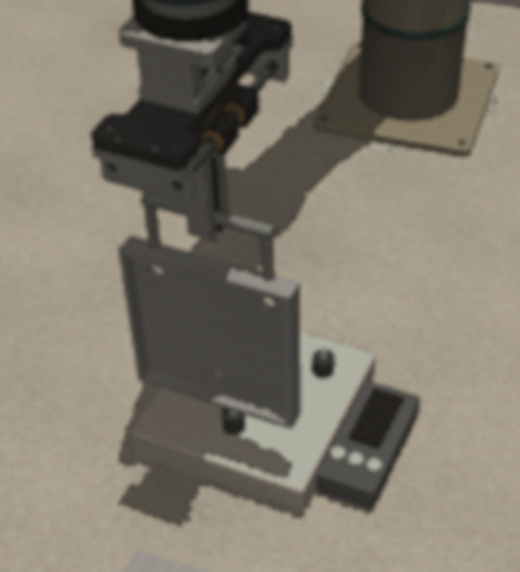

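The pan hangs vertically above the scale with its rimmed face to the camera. Rim corners in the crop are near (122,245), (300,287), (140,385) and (297,427). I'll check roll and height by casting rays onto the rim plane.

```bash
python3 - <<'E'
from h import *
ci=vision.camera_info("scene"); T=ci["T"]; c,s=np.cos(YAW),np.sin(YAW)
def S(p): d=p[:2]-C; return np.array([c*d[0]+s*d[1],-s*d[0]+c*d[1],p[2]])*1000
n=np.array([c,s,0]); P0=S2W(.086,0,0)
for q in [(122,245),(300,287),(143,388),(297,425),(148,203),(272,231)]:
    u,v=q[0]/2.6+220,q[1]/2.6+90; d=T[:3,:3]@np.array([(u-ci["cx"])/ci["fx"],(v-ci["cy"])/ci["fy"],1]); o=T[:3,3]
    x=.086 if q[1]>240 else .07
    print(q,np.round(S(o+d*(n@(S2W(x,0,0)-o))/(n@d)),1))
E
```

```text
(122, 245) [ 86.  -69.3 275. ]
(300, 287) [ 86.   84.3 285. ]
(143, 388) [ 86.  -70.  105.4]
(297, 425) [ 86.   81.6 123.5]
(148, 203) [ 70.  -50.4 311.2]
(272, 231) [ 70.   54.8 317.3]
```

```bash
cat >> h.py <<'E'
def toS(p):
    c,s=np.cos(YAW),np.sin(YAW); d=p[:2]-C; return np.array([c*d[0]+s*d[1],-s*d[0]+c*d[1],p[2]])*1000
def rayx(ci,u,v,x):
    T=ci["T"]; n=np.array([np.cos(YAW),np.sin(YAW),0]); o=T[:3,3]
    d=T[:3,:3]@np.array([(u-ci["cx"])/ci["fx"],(v-ci["cy"])/ci["fy"],1])
    return toS(o+d*(n@(S2W(x,0,0)-o))/(n@d))
E
python3 - <<'E'
from h import *
ci=vision.camera_info("scene"); im=cv2.imread("pics/s3f.png"); g=cv2.cvtColor(im,cv2.COLOR_BGR2GRAY)
b=cv2.morphologyEx(g,cv2.MORPH_TOPHAT,np.ones((7,7),np.uint8))
k=cv2.morphologyEx(g,cv2.MORPH_BLACKHAT,np.ones((7,7),np.uint8))
for q,mm in [((157,270),b),((268,300),b),((220,374),k),((220,374),b)]:
    u,v=int(round(q[0]/2.6+220)),int(round(q[1]/2.6+90)); w=mm[v-3:v+4,u-3:u+4].astype(float); w[w<w.max()*.4]=0
    yy,xx=np.mgrid[v-3:v+4,u-3:u+4]; uu,vv=(w*xx).sum()/w.sum(),(w*yy).sum()/w.sum()
    print(q,w.max(),round(uu,1),round(vv,1),np.round(rayx(ci,uu,vv,.074),1))
o=status.get_obs(); print(o["torque"],o["wrist_force"],toS(o["tcp_pos"]))
E
```

```text
(157, 270) 48.0 280.4 193.4 [ 74.  -47.1 247.6]
(268, 300) 62.0 323.1 205.4 [ 74.   51.9 249. ]
(220, 374) 12.0 304.0 236.4 [ 74.    1.6 133.6]
(220, 374) 12.0 303.8 233.4 [ 74.    1.7 143.9]
[ 0.04944317  0.29228683 -0.08146151] [-0.66084158 -0.66026706 -5.14969979] [ 69.27405971  -1.08738462 298.44786746]
```

```bash
python3 - <<'E'
from h import *
def B(th,P,s):
    t=np.radians(th); return np.array(P)+(195-s)*np.array([-np.cos(t),np.sin(t)])+4*np.array([np.sin(t),np.cos(t)])
w=[(70,243)]+[tuple(B(t,(61,65),18/np.sin(np.radians(t)))) for t in (86,80,74,68,62,56,50,44)]
w+=[tuple(B(t,(52.5,73),s)) for t,s in((39,37),(34,35.5),(30,34),(26,32.5),(22,31),(18,29),(14,27.5))]
w+=[tuple(B(t,(61,65),14)) for t in(11,8,5,2,0)]
w=np.array(w); print(np.round(w,1).tolist()); d=np.diff(w,axis=0); print(np.round(np.c_[-d[:,0],-d[:,1]],1).tolist())
plan(S2W(.07,0,.2235),down(np.pi+YAW),1)
E
```

```text
[[70.0, 243.0], [52.6, 241.8], [34.3, 239.7], [16.3, 235.5], [-1.1, 229.3], [-17.4, 221.1], [-32.6, 210.9], [-46.2, 198.9], [-57.9, 185.3], [-67.8, 175.5], [-77.5, 165.5], [-84.9, 157.0], [-91.8, 147.8], [-98.1, 138.1], [-104.1, 128.1], [-109.1, 117.4], [-115.9, 103.5], [-117.7, 94.2], [-119.0, 84.8], [-119.8, 75.3], [-120.0, 69.0]]
[[17.4, 1.2], [18.4, 2.1], [18.0, 4.2], [17.3, 6.2], [16.4, 8.2], [15.1, 10.2], [13.6, 11.9], [11.7, 13.6], [9.9, 9.8], [9.7, 10.0], [7.4, 8.5], [6.9, 9.1], [6.3, 9.7], [6.1, 10.0], [4.9, 10.7], [6.9, 13.9], [1.8, 9.3], [1.3, 9.4], [0.8, 9.4], [0.2, 6.3]]
n 1 t [-1.1  -1.02 74.94] turn [ 0.004  -0.     -0.0077]
```

Emit:
jog_arm:
  increments:
    - {"translation":[0,-0.5,10],"turn":[0,0,0],"hand":1}
    - {"translation":[0,-0.5,15],"turn":[0,0,0],"hand":1}
    - {"translation":[0,0,15],"turn":[0,0,0],"hand":1}
    - {"translation":[0,0,12],"turn":[0,0,0],"hand":1}
    - {"translation":[0,0,10],"turn":[0,0,0],"hand":1}
    - {"translation":[0,0,7],"turn":[0,0,0],"hand":1}
    - {"translation":[0,0,4],"turn":[0,0,0],"hand":1}
    - {"translation":[0,0,2],"turn":[0,0,0],"hand":1}
    - {"translation":[0,0,0],"turn":[0,0,0],"hand":1}
  newtons: 12

```text
t: 8.3
tcp_pos: [0.66, -0.0212, 0.2253]
orientation: [2.096, -2.34, -0.0]
wrist_force: [-0.8, -0.2, -4.6]
opening: 0.0093
finger_force: 12.0
```

Emit:
jog_arm:
  increments:
    - {"translation":[0,5,0.5],"turn":[0,0,0],"hand":1}
    - {"translation":[0,6,0.5],"turn":[0,0,0],"hand":1}
    - {"translation":[0,7,0.5],"turn":[0,0,0],"hand":1}
    - {"translation":[0,9,1],"turn":[0,0,0],"hand":1}
    - {"translation":[0,9,1],"turn":[0,0,0],"hand":1}
    - {"translation":[0,9,2],"turn":[0,0,0],"hand":1}
    - {"translation":[0,9,2],"turn":[0,0,0],"hand":1}

```text
t: 8.88
tcp_pos: [0.6062, -0.0151, 0.2189]
orientation: [-2.095, 2.338, -0.003]
wrist_force: [1.6, 0.1, -4.2]
opening: 0.0093
finger_force: 12.0
```

```bash
python3 - <<'E'
from h import *
o=st(); print(toS(o["tcp_pos"]))
im=vision.grab_frame("scene")[:,:,::-1]
cv2.imwrite("pics/s4.png",cv2.resize(im[110:310,220:420],None,fx=2.6,fy=2.6,interpolation=cv2.INTER_CUBIC))
E
```

```text
t 8.88 p [ 0.6062 -0.0151  0.2189] rv [-2.095  2.338 -0.003] q [ 0.13  0.56 -0.25  1.63  0.16  0.97  2.87] F [ 1.6  0.1 -4.2] op 0.0093 ff 12.0
[ 17.37310456  -0.29625519 218.85275161]
```

View pics/s4.png

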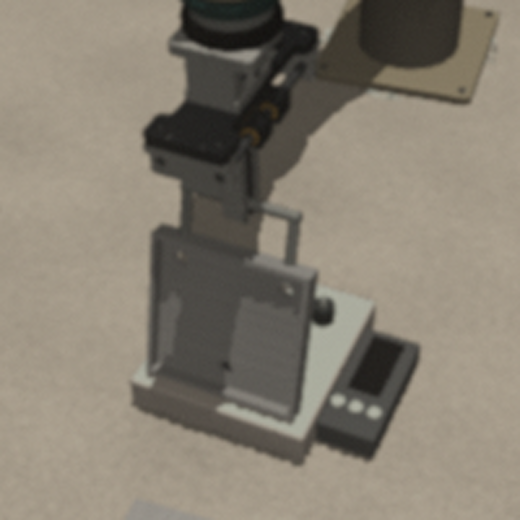

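The pan is tilting back with its far edge behind the single post, and the force (+1.6 N in x) agrees. Continuing along the arc.

Emit:
jog_arm:
  increments:
    - {"translation":[0,9,4],"turn":[0,0,0],"hand":1}
    - {"translation":[0,9,4],"turn":[0,0,0],"hand":1}
    - {"translation":[0,8,4.5],"turn":[0,0,0],"hand":1}
    - {"translation":[0,8,4.5],"turn":[0,0,0],"hand":1}
    - {"translation":[0,7.5,5],"turn":[0,0,0],"hand":1}
    - {"translation":[0,7.5,5],"turn":[0,0,0],"hand":1}
    - {"translation":[0,7,6],"turn":[0,0,0],"hand":1}
    - {"translation":[0,7,6],"turn":[0,0,0],"hand":1}
    - {"translation":[0,6,7],"turn":[0,0,0],"hand":1}
    - {"translation":[0,6,7],"turn":[0,0,0],"hand":1}

```text
t: 9.77
tcp_pos: [0.5322, -0.0069, 0.1652]
orientation: [-2.095, 2.338, -0.003]
wrist_force: [0.2, -0.2, -1.2]
opening: 0.0096
finger_force: 12.0
```

```bash
python3 - <<'E'
from h import *
o=st(); print(toS(o["tcp_pos"]))
im=vision.grab_frame("scene")[:,:,::-1]
cv2.imwrite("pics/s5.png",cv2.resize(im[110:310,220:420],None,fx=2.6,fy=2.6,interpolation=cv2.INTER_CUBIC))
E
```

```text
t 9.77 p [ 0.5322 -0.0069  0.1652] rv [-2.095  2.338 -0.003] q [ 0.12  0.52 -0.24  1.89  0.17  0.75  2.82] F [ 0.2 -0.2 -1.2] op 0.0096 ff 12.0
[-5.70753051e+01  1.38957493e-01  1.65168800e+02]
```

View pics/s5.png

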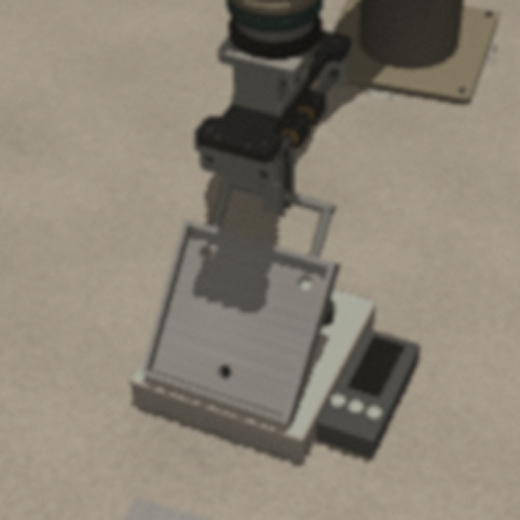

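It works: the pan leans at about 45° with the rim face up, resting on the post. Lowering further.

Emit:
jog_arm:
  increments:
    - {"translation":[0,5,5],"turn":[0,0,0],"hand":1}
    - {"translation":[0,5,5],"turn":[0,0,0],"hand":1}
    - {"translation":[0,5,5],"turn":[0,0,0],"hand":1}
    - {"translation":[0,5,5],"turn":[0,0,0],"hand":1}
    - {"translation":[0,4,4],"turn":[0,0,0],"hand":1}
    - {"translation":[0,4,4.5],"turn":[0,0,0],"hand":1}
    - {"translation":[0,3.5,4.5],"turn":[0,0,0],"hand":1}
    - {"translation":[0,3.5,4.5],"turn":[0,0,0],"hand":1}
    - {"translation":[0,3,5],"turn":[0,0,0],"hand":1}
    - {"translation":[0,3,5],"turn":[0,0,0],"hand":1}
    - {"translation":[0,3,5],"turn":[0,0,0],"hand":1}
    - {"translation":[0,0,0],"turn":[0,0,0],"hand":1}

```text
t: 10.82
tcp_pos: [0.4861, -0.0022, 0.1114]
orientation: [2.095, -2.337, -0.003]
wrist_force: [0.2, -1.0, -1.7]
opening: 0.0093
finger_force: 12.0
```

```bash
python3 - <<'E'
from h import *
o=st(); print(toS(o["tcp_pos"])); m=R.from_rotvec(o["orientation"]).as_matrix(); print("yaw err",np.arctan2(m[1,1],m[0,1])-np.pi-YAW,m[:,2])
im=vision.grab_frame("wrist")[:,:,::-1]; cv2.imwrite("pics/w6.png",im)
im=vision.grab_frame("scene")[:,:,::-1]; cv2.imwrite("pics/s6f.png",im)
im=np.hstack([cv2.resize(im[140:310,220:400],(480,453),interpolation=cv2.INTER_CUBIC)]);cv2.imwrite("pics/s6.png",im)
E
```

```text
t 10.82 p [ 0.4861 -0.0022  0.1114] rv [ 2.095 -2.337 -0.003] q [ 0.09  0.55 -0.21  2.05  0.21  0.56  2.77] F [ 0.2 -1.  -1.7] op 0.0093 ff 12.0
[-1.03507032e+02  4.81669690e-02  1.11414515e+02]
yaw err -0.00533856479414184 [-3.59898805e-03 -2.57770823e-04 -9.99993490e-01]
```

View pics/w6.png

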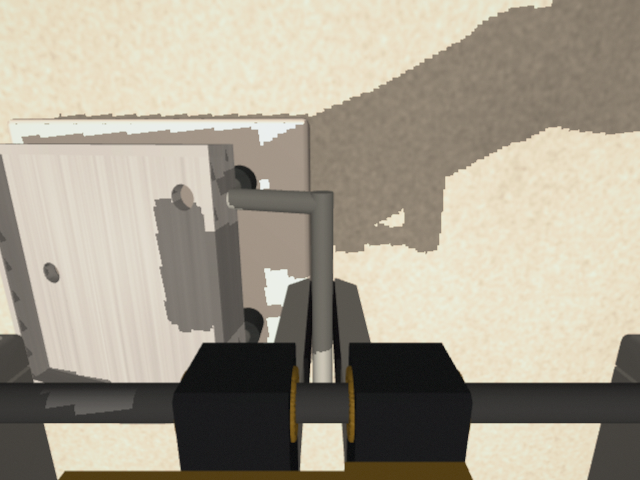

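The wrist view shows the pan rim-up, tilted about 20°. The handle bar is held at u≈322, and the pair posts show at (243,178) and (253,322) beyond the plate's near edge. Lowering until just above the pins, then a check.

Emit:
jog_arm:
  increments:
    - {"translation":[0,3,5.5],"turn":[0,0,0],"hand":1}
    - {"translation":[0,3,5.5],"turn":[0,0,0],"hand":1}
    - {"translation":[0,3,6],"turn":[0,0,0],"hand":1}
    - {"translation":[0,3,6],"turn":[0,0,0],"hand":1}
    - {"translation":[0,1.5,5],"turn":[0,0,0],"hand":1}
    - {"translation":[0,1,5],"turn":[0,0,0],"hand":1}
    - {"translation":[0,1,5],"turn":[0,0,0],"hand":1}
    - {"translation":[0,0,0],"turn":[0,0,0],"hand":1}

```text
t: 11.58
tcp_pos: [0.4719, -0.0005, 0.0734]
orientation: [2.096, -2.338, -0.002]
wrist_force: [0.3, 0.2, -1.9]
opening: 0.0097
finger_force: 12.0
```

```bash
python3 - <<'E'
from h import *
o=st(); print(toS(o["tcp_pos"])); ci=vision.camera_info("wrist")
im=vision.grab_frame("wrist")[:,:,::-1]
sc=vision.grab_frame("scene")[:,:,::-1]; cv2.imwrite("pics/s7f.png",sc); cv2.imwrite("pics/w7f.png",im)
a=im[100:400,0:400]; b=cv2.resize(sc[150:310,230:390],(400,400),interpolation=cv2.INTER_CUBIC)
cv2.imwrite("pics/c7.png",np.hstack([cv2.copyMakeBorder(a,0,100,0,0,cv2.BORDER_CONSTANT),b]))
E
```

```text
t 11.58 p [ 0.4719 -0.0005  0.0734] rv [ 2.096e+00 -2.338e+00 -2.000e-03] q [ 0.07  0.6  -0.18  2.12  0.24  0.44  2.73] F [ 0.3  0.2 -1.9] op 0.0097 ff 12.0
[-117.78788598    0.30381584   73.44569735]
```

View pics/c7.png

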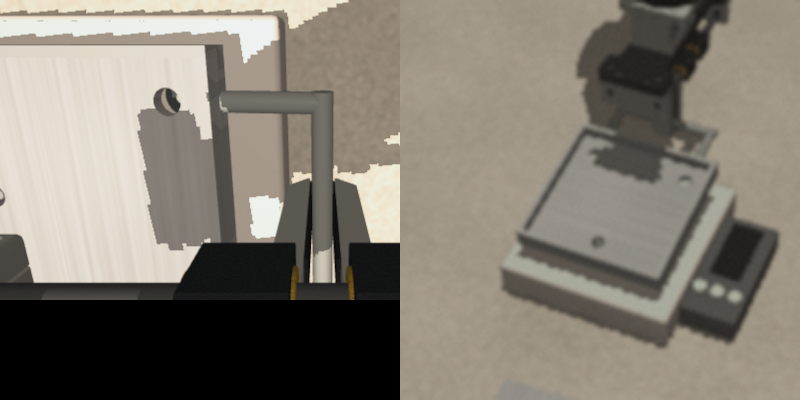

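The pan is nearly level, and the single pin shows inside the far hole at (598,241) in the right half. Lowering the last part in small steps.

Emit:
jog_arm:
  increments:
    - {"translation":[0,0.7,5],"turn":[0,0,0],"hand":1}
    - {"translation":[0,0.7,5],"turn":[0,0,0],"hand":1}
    - {"translation":[0,0.5,4],"turn":[0,0,0],"hand":1}
    - {"translation":[0,0.3,2],"turn":[0,0,0],"hand":1}
    - {"translation":[0,0,2],"turn":[0,0,0],"hand":1}
    - {"translation":[0,0,1],"turn":[0,0,0],"hand":1}
    - {"translation":[0,0,0],"turn":[0,0,0],"hand":1}

```text
t: 12.27
tcp_pos: [0.4707, -0.0003, 0.0553]
orientation: [-2.096, 2.34, -0.0]
wrist_force: [1.1, -0.6, -1.9]
opening: 0.0096
finger_force: 12.0
```

Emit:
jog_arm:
  increments:
    - {"translation":[0,0,1],"turn":[0,0,0],"hand":1}
    - {"translation":[0,0,1],"turn":[0,0,0],"hand":1}
    - {"translation":[0,0,0],"turn":[0,0,0],"hand":1}

```text
t: 12.52
tcp_pos: [0.4706, -0.0003, 0.0537]
orientation: [-2.096, 2.34, -0.0]
wrist_force: [-1.3, 1.0, 4.0]
opening: 0.0092
finger_force: 12.0
```

```bash
python3 - <<'E'
from h import *
o=st(); print(toS(o["tcp_pos"]))
g=cv2.cvtColor(vision.grab_frame("wrist"),cv2.COLOR_RGB2GRAY); ci=vision.camera_info("wrist")
for p in dark(g,(0,150,215,330),25):
    if p[2]>100: print(np.round(p,1),np.round(toS(ray(ci,p[0],p[1],.073)),1))
E
```

```text
t 12.52 p [ 4.706e-01 -3.000e-04  5.370e-02] rv [-2.096  2.34  -0.   ] q [ 0.05  0.64 -0.16  2.13  0.25  0.39  2.72] F [-1.3  1.   4. ] op 0.0092 ff 12.0
[-119.07547639    0.38904691   53.74804092]
[210.9 187.2 691. ] [-70.8 -58.8  73. ]
[157.7 202.6 614. ] [-47.4 -52.3  73. ]
```

```bash
cat > m.py <<'E'
from h import *
def holes():
    for n in("scene","top"):
        ci=vision.camera_info(n); g=cv2.cvtColor(vision.grab_frame(n),cv2.COLOR_RGB2GRAY)
        for s in((50,0),(-50,50),(-50,-50)):
            P=np.r_[S2W(s[0]/1e3,s[1]/1e3,.073),1]; q=np.linalg.inv(ci["T"])@P
            u,v=ci["fx"]*q[0]/q[2]+ci["cx"],ci["fy"]*q[1]/q[2]+ci["cy"]
            i,j=int(round(u)),int(round(v)); big=cv2.getStructuringElement(cv2.MORPH_ELLIPSE,(9,9))
            for nm,op in(("dk",cv2.MORPH_BLACKHAT),("br",cv2.MORPH_TOPHAT)):
                w=cv2.morphologyEx(g,op,big)[j-5:j+6,i-5:i+6].astype(float); mx=w.max(); w[w<mx*.4]=0
                yy,xx=np.mgrid[j-5:j+6,i-5:i+6]; uu,vv=(w*xx).sum()/w.sum(),(w*yy).sum()/w.sum()
                if mx>15: print(n,s,nm,int(mx),"dpx",np.round([uu-u,vv-v],1),np.round(toS(ray(ci,uu,vv,.073))[:2]-s,1))
E
python3 -c "
from m import *
holes()"
```

```text
scene (50, 0) dk 49 dpx [-0.2 -0.1] [-0.2 -0.7]
scene (50, 0) br 47 dpx [-1.3  3.1] [10.2  1.3]
scene (-50, 50) dk 49 dpx [ 0.6 -0.8] [-3.   0.4]
scene (-50, 50) br 47 dpx [ 0.9 -2. ] [-7.4 -0.6]
scene (-50, -50) dk 49 dpx [0.5 0.9] [2.6 2.7]
scene (-50, -50) br 63 dpx [-0.3 -3.2] [-10.2  -5.7]
top (50, 0) dk 74 dpx [ 0.3 -0.6] [ 1.8 -0.5]
top (50, 0) br 33 dpx [ 1.  -3.9] [10.9 -1.5]
top (-50, 50) dk 71 dpx [-0.  -0.6] [1.7 0.3]
top (-50, 50) br 67 dpx [-0.1  0.6] [-1.6  0.1]
top (-50, -50) dk 61 dpx [-0.5 -1.5] [3.8 1.9]
top (-50, -50) br 49 dpx [1.3 2.3] [-5.8 -4.3]
```

The pair end still seems about 5 mm high, and the pan sits about 1.7 mm towards +x, so it's resting on the pin tops. I'll shift it back slightly and lower again.

Emit:
jog_arm:
  increments:
    - {"translation":[0,1,-1],"turn":[0,0,0],"hand":1}
    - {"translation":[0,0.7,0],"turn":[0,0,0],"hand":1}
    - {"translation":[0,0,1],"turn":[0,0,0],"hand":1}
    - {"translation":[0,0,1],"turn":[0,0,0],"hand":1}
    - {"translation":[0,0,0],"turn":[0,0,0],"hand":1}
    - {"translation":[0,0,0],"turn":[0,0,0],"hand":1}

```text
t: 13.17
tcp_pos: [0.4693, -0.0, 0.0526]
orientation: [-2.096, 2.339, -0.001]
wrist_force: [1.7, -0.4, 4.8]
opening: 0.0094
finger_force: 12.0
```

```bash
python3 -c "
from m import *
o=st(); print(toS(o['tcp_pos'])); holes()"
```

```text
t 13.17 p [ 0.4693 -0.      0.0526] rv [-2.096e+00  2.339e+00 -1.000e-03] q [ 0.05  0.64 -0.16  2.14  0.25  0.38  2.72] F [ 1.7 -0.4  4.8] op 0.0094 ff 12.0
[-120.43747628    0.48728986   52.63109342]
scene (50, 0) dk 60 dpx [ 0.1 -1.2] [-3.6 -1.4]
scene (50, 0) br 57 dpx [-1.1  2.2] [7.5 0.6]
scene (-50, 50) dk 46 dpx [ 0.5 -0.9] [-3.6 -0. ]
scene (-50, 50) br 46 dpx [ 1.1 -2.3] [-8.4 -0.5]
scene (-50, -50) dk 46 dpx [1.4 0.7] [0.9 4.4]
scene (-50, -50) br 62 dpx [-0.1 -3.4] [-11.4  -5.7]
top (50, 0) dk 66 dpx [ 0.2 -0.1] [ 0.2 -0.4]
top (50, 0) br 37 dpx [ 0.3 -3.6] [9.9 0.2]
top (-50, 50) dk 67 dpx [-0.  -0.1] [0.2 0.1]
top (-50, 50) br 62 dpx [ 0.4 -0.2] [ 0.6 -0.9]
top (-50, -50) dk 59 dpx [-0.8 -0.5] [1.1 2.4]
top (-50, -50) br 44 dpx [1.6 2.3] [-5.6 -5.1]
```

Emit:
jog_arm:
  increments:
    - {"translation":[0,0,0],"turn":[0,0,0],"hand":1}
    - {"translation":[0,0,0],"turn":[0,0,0],"hand":1}
    - {"translation":[0,0,-1],"turn":[0,0,0],"hand":1}
    - {"translation":[0,0,0],"turn":[0,0,0],"hand":1}
  newtons: 3

```text
t: 13.6
tcp_pos: [0.4693, -0.0, 0.0536]
orientation: [-2.096, 2.339, -0.001]
wrist_force: [2.6, -1.1, 2.4]
opening: 0.0098
finger_force: 3.0
```

```bash
python3 -c "
from m import *
o=st(); print(toS(o['tcp_pos'])); holes()
ci=vision.camera_info('wrist'); g=cv2.cvtColor(vision.grab_frame('wrist'),cv2.COLOR_RGB2GRAY)
for p in dark(g,(0,150,215,330),25):
    if p[2]>100: print(np.round(p,1),np.round(toS(ray(ci,p[0],p[1],.073)),1))
r=g[150,:215:3]; print(r)
"
```

```text
t 13.60 p [ 0.4693 -0.      0.0536] rv [-2.096e+00  2.339e+00 -1.000e-03] q [ 0.05  0.64 -0.16  2.14  0.25  0.38  2.72] F [ 2.6 -1.1  2.4] op 0.0098 ff 3.0
[-120.4047446     0.45912925   53.6093099 ]
scene (50, 0) dk 52 dpx [ 0.2 -0.7] [-2.2 -0.6]
scene (50, 0) br 49 dpx [-1.   2.9] [9.3 1.7]
scene (-50, 50) dk 46 dpx [ 0.3 -0.8] [-2.8 -0.4]
scene (-50, 50) br 46 dpx [ 1.1 -2.2] [-8.2 -0.4]
scene (-50, -50) dk 47 dpx [1.1 0.6] [1.1 3.5]
scene (-50, -50) br 64 dpx [-0.2 -3.4] [-11.4  -5.8]
top (50, 0) dk 64 dpx [0.1 0. ] [-0.  -0.2]
top (50, 0) br 38 dpx [ 1.  -3.8] [10.6 -1.5]
top (-50, 50) dk 63 dpx [-0.  -0.2] [0.4 0.2]
top (-50, 50) br 60 dpx [ 0.5 -0.2] [ 0.7 -1.2]
top (-50, -50) dk 56 dpx [-0.1 -0.5] [1.4 0.4]
top (-50, -50) br 27 dpx [1.3 1.8] [-4.5 -4.1]
[210.9 188.  712. ] [-72.2 -58.4  73. ]
[158.2 202.5 616. ] [-49.1 -52.3  73. ]
[219 219 219 219 220 219 220 220 219 220 220 220 220 220 221 221 220 221
 221 221 221 221 221 222 222 223 223 223 223 223 223 223 224 224 224 224
 225 224 224 225 225 225 226 227 226 227 227 227 228 228 228 229 229 229
 230 230 230 230 230 230 232 231 232 232 232 232 233 233 179  71  72  70]
```

In-plane alignment is good to within about 1 mm. I'll release the bar, back off upward, and look at the holes again without the gripper's shadow.

Emit:
jog_arm:
  increments:
    - {"translation":[0,0,0],"turn":[0,0,0],"hand":0.87}
    - {"translation":[0,0,0],"turn":[0,0,0],"hand":0.8}
    - {"translation":[0,0,0],"turn":[0,0,0],"hand":0.745}
    - {"translation":[0,0,-5],"turn":[0,0,0],"hand":0.745}
    - {"translation":[0,0,-15],"turn":[0,0,0],"hand":0.745}
    - {"translation":[0,0,-25],"turn":[0,0,0],"hand":0.745}
    - {"translation":[0,0,-30],"turn":[0,0,0],"hand":0.745}
    - {"translation":[0,10,-30],"turn":[0,0,0],"hand":1}
    - {"translation":[0,20,-20],"turn":[0,0,0],"hand":1}
    - {"translation":[0,10,-5],"turn":[0,0,0],"hand":1}
    - {"translation":[0,0,0],"turn":[0,0,0],"hand":1}
    - {"translation":[0,0,0],"turn":[0,0,0],"hand":1}

```text
t: 14.75
tcp_pos: [0.4285, 0.0041, 0.1832]
orientation: [2.096, -2.339, -0.0]
wrist_force: [0.6, 0.0, -1.3]
opening: 0.0003
finger_force: 0.0
```

```bash
python3 -c "
from m import *
o=st(); print(toS(o['tcp_pos'])); holes()
ci=vision.camera_info('wrist'); im=vision.grab_frame('wrist'); cv2.imwrite('pics/w8.png',im[:,:,::-1]); g=cv2.cvtColor(im,cv2.COLOR_RGB2GRAY)
for s in((50,0),(-50,50),(-50,-50)):
    q=np.linalg.inv(ci['T'])@np.r_[S2W(s[0]/1e3,s[1]/1e3,.073),1]; print(s,'exp px',ci['fx']*q[0]/q[2]+ci['cx'],ci['fy']*q[1]/q[2]+ci['cy'])
for p in dark(g,(0,60,300,330),25):
    if p[2]>60: print(np.round(p,1),np.round(toS(ray(ci,p[0],p[1],.073)),1))
"
```

```text
t 14.75 p [0.4285 0.0041 0.1832] rv [ 2.096 -2.339 -0.   ] q [ 0.13  0.36 -0.27  2.12  0.15  0.67  2.79] F [ 0.6  0.  -1.3] op 0.0003 ff 0.0
[-161.39676612    0.30032795  183.19150708]
scene (50, 0) dk 52 dpx [ 0.1 -0.6] [-1.9 -0.6]
scene (50, 0) br 49 dpx [-1.   2.9] [9.5 1.7]
scene (-50, 50) dk 46 dpx [ 0.3 -0.8] [-3.1 -0.3]
scene (-50, 50) br 45 dpx [ 2.8 -1.8] [-8.5  4.3]
scene (-50, -50) dk 50 dpx [-0.  -0.8] [-2.6 -1.3]
scene (-50, -50) br 50 dpx [-0.7 -3.3] [-10.5  -6.9]
top (50, 0) dk 60 dpx [0.1 0.1] [-0.2 -0.3]
top (50, 0) br 36 dpx [ 1.1 -3.7] [10.5 -1.7]
top (-50, 50) dk 63 dpx [-0.  -0.2] [0.6 0.2]
top (-50, 50) br 47 dpx [-2.8  1.1] [-3.8  7.2]
top (-50, -50) dk 59 dpx [0.1 0.2] [-0.4 -0.4]
top (-50, -50) br 51 dpx [0.4 3.2] [-8.4 -2.1]
(50, 0) exp px 58.84270986158214 241.19047748791374
(-50, 50) exp px 190.7650431361465 298.1274809428938
(-50, -50) exp px 177.37466482821986 176.96306917019007
[  219.4   211.1 10753. ] [-79.8 -23.4  73. ]
[281.4 133.5  64. ] [-130.3  -81.2   73. ]
[  59.8  262.9 4004. ] [52.8 18.2 73. ]
[176.2 175.4 239. ] [-49.2 -51.2  73. ]
[ 57.3 238.9 222. ] [50.9 -1.9 73. ]
[295.7 311.4 337. ] [-137.1   62.8   73. ]
[189.1 296.7 187. ] [-48.8  48.7  73. ]
```

```bash
python3 -c "
import m; from m import *
im={n:cv2.imread(f'pics/{n}0.png')[:,:,::-1] for n in('scene','top')}
class V: 
    camera_info=staticmethod(vision.camera_info); grab_frame=staticmethod(lambda n: im[n])
m.vision=V; holes()
a=vision.grab_frame('scene')[:,:,::-1]; b=vision.grab_frame('top')[:,:,::-1]; cv2.imwrite('pics/s9.png',a); cv2.imwrite('pics/t9.png',b)
# handle bar rows in top view: profile along scale x at y=+-30, before/after
ci=vision.camera_info('scene')
for nm,I in(('before',im['scene'][:,:,::-1]),('after',a)):
    g=cv2.cvtColor(np.ascontiguousarray(I),cv2.COLOR_BGR2GRAY)
    for y in(-30,30):
        pts=[]
        for x in np.arange(-140,-100,1.):
            q=np.linalg.inv(ci['T'])@np.r_[S2W(x/1e3,y/1e3,.069),1]; pts.append([ci['fx']*q[0]/q[2]+ci['cx'],ci['fy']*q[1]/q[2]+ci['cy']])
        pts=np.array(pts,np.float32); print(nm,y,cv2.remap(g,pts[None,:,0],pts[None,:,1],cv2.INTER_LINEAR)[0][::2])
"
```

```text
scene (50, 0) dk 50 dpx [ 0.1 -0.1] [-0.3  0.1]
scene (50, 0) br 36 dpx [-1.8  3.7] [12.2  1. ]
scene (-50, 50) dk 43 dpx [ 0.4 -0.2] [-1.   0.7]
scene (-50, 50) br 33 dpx [ 4.2 -0.7] [-6.5  8.8]
scene (-50, -50) dk 48 dpx [ 0.1 -0.2] [-0.7  0.1]
scene (-50, -50) br 18 dpx [ 2.8 -3.4] [-14.3   1.2]
top (50, 0) dk 66 dpx [ 0.1 -0. ] [ 0.1 -0.2]
top (50, 0) br 21 dpx [ 0.2 -0.1] [ 0.4 -0.5]
top (-50, 50) dk 67 dpx [-0.1 -0.2] [0.4 0.3]
top (-50, 50) br 34 dpx [-0.5  3.1] [-8.5  0.4]
top (-50, -50) dk 62 dpx [-0. -0.] [0. 0.]
top (-50, -50) br 29 dpx [2.5 2.3] [-5.4 -7.4]
before -30 [147 148 147 145 142 137 132 125 118 110 102  98  99 114 131 140 147 148
 148 147]
before 30 [149 149 149 148 144 138 132 126 119 110 102  98  99 115 129 139 147 149
 150 150]
after -30 [76 76 76 75 73 71 69 68 67 66 64 64 65 68 71 73 75 76 77 76]
after 30 [149 151 152 150 146 139 132 125 119 110 102  94  90  97 101 108 114 119
 123 121]
```

Against the baseline pictures, the holes match in the plane and the bar's profile is unchanged. The scene view hints at a residual height of about 2 mm, so I'll touch the plate gently with closed fingers, inside the pin triangle, to check its height (0.073 expected) and press it home.

Emit:
jog_arm:
  increments:
    - {"translation":[0,-15,0],"turn":[0,0,0],"hand":1}
    - {"translation":[0,-30,5],"turn":[0,0,0],"hand":1}
    - {"translation":[0,-35,20],"turn":[0,0,0],"hand":1}
    - {"translation":[0,-35,25],"turn":[0,0,0],"hand":1}
    - {"translation":[0,-20,25],"turn":[0,0,0],"hand":1}
    - {"translation":[0,-6,17],"turn":[0,0,0],"hand":1}
    - {"translation":[0,0,8],"turn":[0,0,0],"hand":1}
    - {"translation":[0,0,0],"turn":[0,0,0],"hand":1}
    - {"translation":[0,0,0],"turn":[0,0,0],"hand":1}
    - {"translation":[0,0,2],"turn":[0,0,0],"hand":1}
    - {"translation":[0,0,0],"turn":[0,0,0],"hand":1}

```text
t: 15.92
tcp_pos: [0.5682, -0.0109, 0.0833]
orientation: [-2.096, 2.339, -0.001]
wrist_force: [-0.1, -0.1, -0.5]
opening: 0.0003
finger_force: 0.0
```

Emit:
jog_arm:
  increments:
    - {"translation":[0,0,2],"turn":[0,0,0],"hand":1}
    - {"translation":[0,0,0],"turn":[0,0,0],"hand":1}
    - {"translation":[0,0,0],"turn":[0,0,0],"hand":1}

```text
t: 16.17
tcp_pos: [0.5682, -0.011, 0.0808]
orientation: [-2.096, 2.339, -0.001]
wrist_force: [0.3, -0.0, 0.4]
opening: 0.0004
finger_force: 0.0
```

Emit:
jog_arm:
  increments:
    - {"translation":[0,0,2],"turn":[0,0,0],"hand":1}
    - {"translation":[0,0,0],"turn":[0,0,0],"hand":1}
    - {"translation":[0,0,0],"turn":[0,0,0],"hand":1}

```text
t: 16.42
tcp_pos: [0.568, -0.011, 0.0782]
orientation: [2.096, -2.34, -0.0]
wrist_force: [0.3, 0.0, 0.9]
opening: 0.0004
finger_force: 0.0
```

Emit:
jog_arm:
  increments:
    - {"translation":[0,0,1],"turn":[0,0,0],"hand":1}
    - {"translation":[0,0,1],"turn":[0,0,0],"hand":1}
    - {"translation":[0,0,0],"turn":[0,0,0],"hand":1}
    - {"translation":[0,0,0],"turn":[0,0,0],"hand":1}

```text
t: 16.75
tcp_pos: [0.568, -0.011, 0.0761]
orientation: [2.096, -2.34, -0.0]
wrist_force: [0.1, -0.3, -0.3]
opening: 0.0006
finger_force: 0.0
```

Emit:
jog_arm:
  increments:
    - {"translation":[0,0,1],"turn":[0,0,0],"hand":1}
    - {"translation":[0,0,0.5],"turn":[0,0,0],"hand":1}
    - {"translation":[0,0,0],"turn":[0,0,0],"hand":1}
    - {"translation":[0,0,0],"turn":[0,0,0],"hand":1}

```text
t: 17.08
tcp_pos: [0.5681, -0.011, 0.0747]
orientation: [2.096, -2.34, -0.0]
wrist_force: [-0.9, -0.2, 0.5]
opening: 0.0006
finger_force: 0.0
```

Emit:
jog_arm:
  increments:
    - {"translation":[0,0,1],"turn":[0,0,0],"hand":1}
    - {"translation":[0,0,0],"turn":[0,0,0],"hand":1}
    - {"translation":[0,0,0],"turn":[0,0,0],"hand":1}

```text
t: 17.33
tcp_pos: [0.5681, -0.011, 0.0737]
orientation: [2.096, -2.34, -0.0]
wrist_force: [-0.1, 0.3, -0.4]
opening: 0.0003
finger_force: 0.0
```

No contact down to 0.0737, so the plate isn't high. One more gentle step should touch it.

Emit:
jog_arm:
  increments:
    - {"translation":[0,0,1],"turn":[0,0,0],"hand":1}
    - {"translation":[0,0,0.5],"turn":[0,0,0],"hand":1}
    - {"translation":[0,0,0],"turn":[0,0,0],"hand":1}
    - {"translation":[0,0,0],"turn":[0,0,0],"hand":1}

```text
t: 17.67
tcp_pos: [0.5682, -0.011, 0.0733]
orientation: [-2.096, 2.34, -0.001]
wrist_force: [-2.2, -0.8, 8.3]
opening: 0.0005
finger_force: 4.3
```

Emit:
jog_arm:
  increments:
    - {"translation":[0,0,-2],"turn":[0,0,0],"hand":1}
    - {"translation":[0,0,-10],"turn":[0,0,0],"hand":1}
    - {"translation":[0,0,-25],"turn":[0,0,0],"hand":1}
    - {"translation":[0,0,-35],"turn":[0,0,0],"hand":1}
    - {"translation":[0,0,-40],"turn":[0,0,0],"hand":1}
    - {"translation":[0,0,-30],"turn":[0,0,0],"hand":1}
    - {"translation":[0,0,-10],"turn":[0,0,0],"hand":1}
    - {"translation":[0,0,0],"turn":[0,0,0],"hand":1}
    - {"translation":[0,0,0],"turn":[0,0,0],"hand":1}

```text
t: 18.42
tcp_pos: [0.5677, -0.0112, 0.2241]
orientation: [2.096, -2.34, 0.0]
wrist_force: [-0.5, 0.7, -0.4]
opening: 0.0001
finger_force: 0.0
```

```bash
python3 -c "
from m import *
o=st(); holes()
ci=vision.camera_info('wrist'); g=cv2.cvtColor(vision.grab_frame('wrist'),cv2.COLOR_RGB2GRAY)
for s in((50,0),(-50,50),(-50,-50)):
    q=np.linalg.inv(ci['T'])@np.r_[S2W(s[0]/1e3,s[1]/1e3,.073),1]; i,j=int(ci['fx']*q[0]/q[2]+ci['cx']),int(ci['fy']*q[1]/q[2]+ci['cy'])
    for p in dark(g,(max(i-18,0),max(j-18,0),i+18,j+18),15):
        if p[2]>40: print(s,np.round(p,1),np.round(toS(ray(ci,p[0],p[1],.073)),1))
"
```

```text
t 18.42 p [ 0.5677 -0.0112  0.2241] rv [ 2.096 -2.34   0.   ] q [ 0.15  0.5  -0.27  1.72  0.16  0.94  2.85] F [-0.5  0.7 -0.4] op 0.0001 ff 0.0
scene (50, 0) dk 44 dpx [1.  0.8] [1.3 3.3]
scene (50, 0) br 68 dpx [-1.4  3.2] [10.6  1.3]
scene (-50, 50) dk 47 dpx [ 0.3 -0.9] [-3.1 -0.3]
scene (-50, 50) br 47 dpx [ 2.8 -1.8] [-8.8  4.1]
top (-50, 50) dk 57 dpx [ 0.2 -1.1] [ 2.9 -0.2]
top (-50, 50) br 57 dpx [-0.9 -1.5] [3.7 2.8]
(50, 0) [241.7 229.1 152. ] [50.7 -0.2 73. ]
(-50, 50) [351.3 279.5 151. ] [-48.7  49.2  73. ]
(-50, -50) [353.9 171.5 115. ] [-49.4 -50.5  73. ]
```

The fingers met the plate at z = 0.0733 under 8 N (0.073 expected), and all three holes read within about 1.3 mm of the pins. The pan is home, and the gripper is clear of it.

```bash
python3 -c "
from station import manip
print(manip.finish_job())"
```

```text
the job is handed in; nothing more can be done
None
```

The pan is turned rim side up, seated on the three pins with its handle at the same end, released, and the job is handed in; at about 18 s, a touch check put the plate at 73.3 mm (73 expected).

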